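Clamp the mended spirit-house door in the glue press

TASK

The batten on one end of the little spirit-house door leaf has just been reglued. Lay the leaf flat in the screw press, batten end first and batten up, squarely against the steel back stop with the batten centred under the press foot, then turn the T-handle clockwise until it clearly stiffens and the leaf is clamped firmly; stop there before the batten is crushed, and let go. Leave everything else on the altar where it stands.

Things in the scene. Friction and masses are not known exactly. Their poses are not given: they have to be found in the camera images.
- leaf: Teak door leaf lying flat: panel 170 (x) x 50 (y) x 9 mm, with a cross batten 24 (x) x 50 x 6 mm high on top near one end. Origin: centre of the underside; x along its length towards the batten end, z up. 60 to 110 g. Grip the 50 mm width from above, best 60 mm behind the origin, near the plain end, so that the gripper stays clear of the press.
- leaf_head (a point): Middle of the lower edge of the leaf's batten end: 85 mm from the leaf's origin along its x, at the underside. Axes as the leaf's.
- leaf_batten (a point): Centre of the batten's top face: 60 mm from the leaf's origin along its x (25 mm short of the end), about 15 mm above the underside.
- press: C-frame glue press of dark cast iron, fixed, 190 x 110 mm, 190 mm high. Origin: at table level under the screw axis; x from the open throat (facing the robot) to the column, z up. The overarm, 30 mm wide and 91 to 121 mm above the table, runs from the column (x = 48 to 84 mm) to the screw boss (38 mm diameter, 84 to 128 mm above the table).
- press_bed (a point): Middle of the front edge of the press's flat beech bed, at its top: 88 mm before the screw axis, 30 mm above the table. From here the bed runs back 113 mm to the stop, 70 mm wide. With the leaf home its plain end sticks out 57 mm in front of this edge.
- press_stop (a point): Middle of the steel back stop's face at bed level: 25 mm behind the screw axis, 30 mm above the table; the stop is 70 mm wide and 10 mm high above the bed. Axes as the press's. The leaf is home when its batten end touches this face; the batten is then under the foot.
- press_foot: Round rubber-faced foot of the screw, 22 mm diameter, 9 mm thick, 2.5 to 7 mm above the batten of a leaf laid under it. Origin: centre of its underside. It does not turn. It sits loosely on the screw with up to 2.5 mm of axial play, so it first touches without load and clamps only when the play is used up. Firm clamping is 60 to 130 N; over 140 N the batten is crushed.
- press_handle: Steel T-handle: flat-sided bar 76 mm long, 12 wide, 14 high, with 17 mm button ends, about 175 mm above the table on a 10 mm neck. Origin: bar centre, on the screw axis; x along the bar. Clockwise from above lowers it and the foot 12 mm a turn; 2.8 to 4.5 rad are needed. Dry friction 0.30 N m, plus 0.19 N m of load per 100 N of clamping: stop when the load is 0.13 to 0.23 N m. It stays where left.
- press_boss (a point): Top of the screw boss, on the screw axis, 128 mm above the table; the neck stands free above it, 30 mm or more up to the bar. Once the foot bears, half a radian more turning takes the clamping force from nothing to about 120 N. Friction opposes motion and may show either sign when the hand stops, so judge the load by the rise over readings taken the same way while running free.
- saucer: Bystander: stainless steel saucer, 110 mm diameter, 16 mm high. Origin under its centre.
- incense_pot: Bystander: glazed ceramic incense pot on three feet, 96 mm diameter, 78 mm high. Origin under its centre.
- vase: Bystander: white porcelain vase, 88 mm diameter, 180 mm high. Origin under its centre.
- glue_bottle: Bystander: glue bottle, 36 mm diameter, 95 mm high. Origin under its centre.
- tea_cup: Bystander: porcelain offering cup, 52 mm diameter, 42 mm high. Origin under its centre.
- glue_brush: Bystander: glue brush 170 mm long, lying on the table behind the press.
Things that resemble listed ones, but are neither listed nor needed, are in the scene too. Leave any blue look-alike of the press alone. Leave any green look-alike of the leaf alone.

How it is judged:
On the way, in this order (a step that is already met when the one before it is completed fails the run):
1. the leaf lies flat on the press bed, square against the back stop, its batten under the foot, not yet clamped (x of leaf_head in the frame of press_stop above -0.004 m and y of leaf_head in the frame of press_stop between -0.01 and 0.01 m and z of leaf_head in the frame of press_stop between -0.003 and 0.003 m and angle between the x axis of leaf and the x axis of press, either way round below 0.09 rad and angle between leaf's own z axis and vertical below 0.06 rad and horizontal distance between leaf_batten and press_foot below 0.013 m and contact force between press_foot and leaf below 8 N), for 0.2 s.
2. the screw clamps the seated leaf firmly, with 60 to 140 N (x of leaf_head in the frame of press_stop above -0.004 m and y of leaf_head in the frame of press_stop between -0.01 and 0.01 m and z of leaf_head in the frame of press_stop between -0.003 and 0.003 m and angle between the x axis of leaf and the x axis of press, either way round below 0.09 rad and angle between leaf's own z axis and vertical below 0.06 rad and horizontal distance between leaf_batten and press_foot below 0.013 m and contact force between press_foot and leaf between 60 and 140 N), for 0.2 s.
At the end, for the whole second after the job is handed in: The leaf lies flat on the press bed (within 3 mm in height, tilt under 0.06 rad), its batten end within 4 mm of the back stop and within 10 mm of its middle, square within 0.09 rad, the batten's centre within 13 mm of the foot's, clamped by the foot with 60 to 140 N, everything at rest (all of step 2 and linear speed of leaf below 0.01 m/s and angular speed of press_handle below 0.05 rad/s); the robot touches nothing.
It fails at once if the foot presses the leaf with more than 140 N (batten crushed) (contact force between press_foot and leaf above 140 N).
It fails at once if a bystander is moved by more than 30 mm (distance of any of saucer, incense_pot, vase, glue_bottle, tea_cup, glue_brush from where it was at the start of the episode above 0.03 m).
It also fails if it takes over 72 s, if anything falls off the work surface, if the arm or the gripper's body presses on something with over 40 N, if the wrist force passes 120 N, or if a joint passes its speed limit or range.

ROBOT

A 7-joint arm with a two-finger parallel gripper is mounted at the origin on the work surface. World frame = base frame: x ahead of the robot, y to its left, z up, the work surface at z = 0. Lengths are in m, angles in rad, forces in N, time in s.
With the tool pointing down it reaches from about 0.4 to 0.85 m from the base axis. Payload 4.5 kg.
Tool frame: the origin (TCP) lies midway between the tips of the shut fingers; the grasp point (between the pads) lies 19 mm behind it; z points along the fingers, y is the direction in which the jaws open and shut (so a half turn about z gives the same grasp; the last joint's range is limited). The gripper opens to 88 mm and grips with 3 to 60 N. Pads are 18 mm wide; open, the fingers measure 123 mm over their backs; the gripper's body (75 mm by 187 mm) begins 45 mm behind the grasp point.
Start: joints at [1.338, 0.689, -0.195, 1.565, 0.157, 0.902, -0.215], TCP at [0.165, -0.603, 0.239] pointing down, gripper open.
Joint ranges: [-3.01, 3.01], [-0.46, 2.08], [-1.47, 1.51], [0.13, 2.56], [-1, 4.14], [0.04, 2.09], [-2.66, 2.66]. Speed limits (rad/s): [2.57, 2.57, 3.14, 3.14, 3.14, 3.14, 3.14].

INTERFACE

Orientations are given as a unit quaternion [x, y, z, w].
In Python, from plant import r gives the robot as it stands.
- The arm moves only by the tool play_rows, never from a script. Its argument "targets" is a list of rows, each a list of 6 numbers: the shift along the tool's x, y, z in m, then the turn, a rotation vector about the tool's x, y, z in rad. In form: [[tx, ty, tz, rx, ry, rz], ...]. A call has 1 to 5 rows; each row shifts and turns the pose as measured when the row begins, along the tool's axes as they then stand; what a row does not reach is not made up. A row lasts 1/12 s, in which the tool goes at most 41.7 mm and 7.16 degrees, less where a joint would pass 70% of its speed; a pose out of reach is approached as far as the arm can. A call is refused whole if a number of a shift passes 0.0417 or a number of a turn 0.125, either way. A call with a gripper value outside its range is refused whole. "hand" is the opening, from 0 (shut) to 1 (fully open), set as the call begins (left out, the last holds). The fingers move at their own pace and stop on an object; "squeeze" is the grip in N (left out, the last holds). Time passes only in rows, so rows that do not move let the fingers close. It gives the time, the measured TCP pose, the force and the opening at its end, in the units of the state.
- r.get_state(): the state, without advancing time (a new reading comes with each control period).
- r.snapshot(name): name is "scene" or "top"; returns the picture (384x512x3 uint8, blue, green, red); there is no depth.
- r.get_calibration(name): a dict with "intrinsics" (3x3 intrinsics, pixels), "R" (3x3) and "t" (3): a world point X has camera coordinates R X + t. Camera axes: x right, y down, z forward; pixel columns grow to the right and rows downward; lengths in m; the calibration is good to about 2 mm. A picture is of the moment at which its call begins. get_calibration takes no time and is no camera call.
- r.finish_job(): hands the job in, once; it reports no verdict.
Trained networks look in the newest picture that a camera, given by its name, has taken for a name from the list of things; names that differ only in an ending like _2 or _b are one class to them, and where a whole thing is asked for, a point or a joint stands for the part that bears it (a point fixed in the world has none). Each returns a list of dicts, best first, with "confidence" (0 to 1); they miss things now and then, are a little off and sometimes report something else, mostly with a low value. They report only what shows in the picture. A call takes as long as a camera call. They do not tell look-alikes from the thing itself.
- r.search_frame(query, camera): "bbox" ([left, top, right, bottom] in pixels, round what is visible of it).
- r.tip_of(query, camera): "uv" ([column, row] in pixels: a listed point, or the origin of a listed thing).
The state is a dict: "clock": time; "q": joint angles; "qd": joint speeds; "joint_torque": joint torques, N m; "tool_pos": TCP position; "eef_rot": TCP orientation; "contact_force": force on the tool from outside, world axes, zero at the start; "moment": the same for the moment, N m; "opening": opening from 0.0 (shut) to 1.0 (fully open).
Only numpy, scipy, OpenCV 4.12 (cv2) and the standard library are available. Lean on these libraries where they do the work, as an engineer would, in place of code of your own. Each camera call takes 0.05 s, during which the arm holds its last target. There are 200 camera calls.

## Working session

There is one attempt and no reset: what is moved stays moved. The work goes in short steps, Python scripts to look and compute and a tool call to move; the robot and the scene stay as the last step left them, time stands still between calls to the robot, and variables do not carry over. Pictures are saved under pics/ and viewed, on a budget of 10 in all, crops included, one or two more only if the job needs it, and the job is handed in when it is done.

Besides the shell and the picture viewer there is one more tool, called after ">>>" by a JSON object that holds its "op" and its "data", one argument or row to a line. play_rows: Moves the arm, as the interface text tells. Its arguments: {"type":"object","properties":{"targets":{"type":"array","items":{"type":"array","items":{"type":"number"}}},"hand":{"type":"number"},"squeeze":{"type":"number"}},"required":["targets"]}

```bash
ls; mkdir -p pics; python3 - <<'E'
from plant import r
import cv2,numpy as np
for n in ("scene","top"):
    cv2.imwrite(f"pics/{n}0.png",r.snapshot(n))
    c=r.get_calibration(n);print(n,np.round(c["intrinsics"],1).tolist(),np.round(c["R"],3).tolist(),np.round(c["t"],3).tolist())
    for q in ("leaf","leaf_head","leaf_batten","press","press_bed","press_stop","press_handle","press_boss"):
        print(q,[(np.round(d["uv"]).tolist(),round(d["confidence"],2)) for d in r.tip_of(q,n)][:4])
s=r.get_state();print({k:np.round(v,3).tolist() for k,v in s.items()})
a=cv2.imread("pics/scene0.png");b=cv2.imread("pics/top0.png")
cv2.imwrite("pics/both.png",cv2.resize(np.vstack([a,b]),None,fx=.78,fy=.78))
E
```

```text
pics
scene [[355.6, 0.0, 254.5], [0.0, 355.6, 190.2], [0.0, 0.0, 1.0]] [[-0.6, 0.8, 0.008], [0.462, 0.355, -0.813], [-0.653, -0.484, -0.582]] [0.415, -0.117, 1.572]
leaf [([192.0, 160.0], 0.75), ([282.0, 182.0], 0.75), ([267.0, 202.0], 0.27), ([263.0, 226.0], 0.17)]
leaf_head [([272.0, 172.0], 0.73), ([213.0, 202.0], 0.57), ([195.0, 171.0], 0.55)]
leaf_batten [([194.0, 164.0], 0.79), ([277.0, 171.0], 0.69), ([220.0, 194.0], 0.58), ([224.0, 188.0], 0.51)]
press [([246.0, 159.0], 0.85), ([266.0, 229.0], 0.63)]
press_bed [([408.0, 207.0], 0.71), ([276.0, 212.0], 0.57)]
press_stop [([241.0, 155.0], 0.74), ([263.0, 228.0], 0.68), ([389.0, 222.0], 0.58), ([224.0, 189.0], 0.31)]
press_handle [([405.0, 178.0], 0.66), ([270.0, 186.0], 0.57), ([250.0, 124.0], 0.4)]
press_boss [([265.0, 204.0], 0.66), ([246.0, 134.0], 0.66), ([401.0, 191.0], 0.62)]
top [[421.9, 0.0, 251.1], [0.0, 421.9, 189.3], [0.0, 0.0, 1.0]] [[0.025, -1.0, -0.016], [-0.981, -0.021, -0.191], [0.191, 0.021, -0.981]] [-0.109, 0.558, 1.544]
leaf [([306.0, 211.0], 0.96), ([266.0, 258.0], 0.83), ([376.0, 239.0], 0.55)]
leaf_head [
[... 240 characters left out ...]
0, 204.0], 0.64)]
press_bed [([236.0, 203.0], 0.9), ([323.0, 302.0], 0.67), ([138.0, 287.0], 0.64)]
press_stop [([236.0, 180.0], 0.93), ([146.0, 255.0], 0.91), ([303.0, 196.0], 0.56)]
press_handle [([330.0, 276.0], 0.68), ([234.0, 180.0], 0.47)]
press_boss [([137.0, 266.0], 0.98), ([330.0, 278.0], 0.66), ([231.0, 181.0], 0.62)]
{'clock': 0.9, 'q': [1.338, 0.689, -0.195, 1.565, 0.157, 0.902, -0.215], 'qd': [0.002, -0.001, -0.0, -0.001, -0.001, 0.003, 0.001], 'joint_torque': [0.001, -52.748, -1.267, -15.375, -0.052, -0.001, 0.0], 'tool_pos': [0.165, -0.603, 0.239], 'eef_rot': [0.991, 0.133, 0.0, 0.0], 'contact_force': [-0.768, -0.288, 0.032], 'moment': [-0.029, 0.005, -0.02], 'opening': 1.002}
```

View pics/both.png

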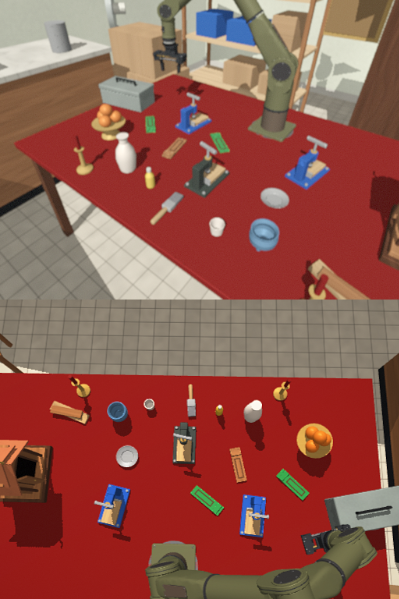

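```bash
python3 - <<'E'
import cv2
a=cv2.imread("pics/top0.png");cv2.imwrite("pics/topc.png",cv2.resize(a[150:330,100:420],None,fx=2.5,fy=2.5,interpolation=cv2.INTER_CUBIC))
E
```

```text
(no output)
```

View pics/topc.png

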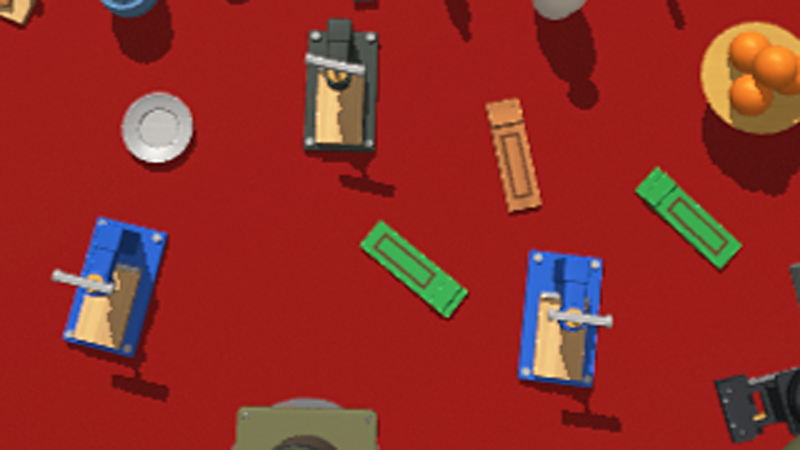

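Candidates (top image): leaf – teak (306,212), green (266,258), green (376,239) → teak one; press – dark (237,185), blue (143,264), blue (323,275) → dark one. The crop confirms the choice: the teak leaf has its batten at the far end (302,195), and the dark press's throat faces the robot.

```bash
cat > h.py <<'E'
import numpy as np,cv2
from plant import r
def ray(n,uv,z):
    c=r.get_calibration(n);R,t,K=map(np.array,(c["R"],c["t"],c["intrinsics"]))
    o=-R.T@t;d=R.T@np.linalg.inv(K)@np.array([uv[0],uv[1],1.]);return o+d*(z-o[2])/d[2]
def proj(n,X):
    c=r.get_calibration(n);p=np.array(c["intrinsics"])@(np.array(c["R"])@np.array(X)+np.array(c["t"]));return p[:2]/p[2]
def rect(n,img,z,x0,x1,y0,y1,s):
    # metric view: rows = x descending, cols = y descending, s px/m
    w=[(x1,y1),(x1,y0),(x0,y0),(x0,y1)]
    src=np.float32([proj(n,(x,y,z)) for x,y in w]);W=int((y1-y0)*s);H=int((x1-x0)*s)
    return cv2.warpPerspective(img,cv2.getPerspectiveTransform(src,np.float32([(0,0),(W,0),(W,H),(0,H)])),(W,H),flags=cv2.INTER_CUBIC)
E
python3 - <<'E'
from h import *
a=cv2.imread("pics/top0.png")
for q,uv,z in (("head",(302,190),.009),("plain",(310,234),.009),("bed",(236,203),.03),("stop",(236,180),.03),("boss",(231,181),.128),("handle",(234,176),.175)): print(q,ray("top",uv,z).round(3))
hsv=cv2.cvtColor(a,cv2.COLOR_BGR2HSV);print(hsv[212,300:312].tolist())
p=ray("top",(306,212),.009)
L=rect("top",a,.009,p[0]-.13,p[0]+.13,p[1]-.09,p[1]+.09,1500)
h=cv2.cvtColor(L,cv2.COLOR_BGR2HSV)
# teak: green well above blue relative to red cloth
b,g,rr=[L[...,i].astype(float) for i in range(3)]
m=((g/(rr+1)>.35)).astype(np.uint8)
cs=max(cv2.findContours(m,0,2)[0],key=cv2.contourArea)
(cx,cy),(w,hh),an=cv2.minAreaRect(cs)
bx=cv2.boxPoints(((cx,cy),(w,hh),an))
print("leaf size",w/1500,hh/1500,an,"centre",p[0]+.13-cy/1500,p[1]+.09-cx/1500)
print([(round(p[0]+.13-v/1500,4),round(p[1]+.09-u/1500,4)) for u,v in bx])
cv2.polylines(L,[bx.astype(int)],1,(255,0,0),1)
q=ray("top",(236,190),.03)
P=rect("top",a,.03,q[0]-.13,q[0]+.13,q[1]-.09,q[1]+.09,1500);print("press view centre",q)
for i in range(0,270,30): cv2.putText(P,str(i),(i,8),0,.3,(255,255,255),1)
for i in range(30,390,30): cv2.putText(P,str(i),(0,i),0,.3,(255,255,255),1)
cv2.imwrite("pics/r1.png",cv2.resize(np.hstack([L,P]),None,fx=1.45,fy=1.45))
E
```

```text
head [ 0.57  -0.292  0.009]
plain [ 0.4   -0.323  0.009]
bed [ 0.51  -0.039  0.03 ]
stop [ 0.6   -0.036  0.03 ]
boss [ 0.575 -0.024  0.128]
handle [ 0.583 -0.037  0.175]
[[13, 159, 204], [12, 162, 175], [11, 153, 117], [12, 161, 170], [13, 160, 212], [12, 160, 207], [13, 162, 202], [13, 160, 194], [12, 159, 157], [12, 159, 149], [13, 159, 212], [12, 161, 196]]
leaf size 0.17454500325520833 0.05597590637207031 77.76388549804688 centre 0.4874380909134242 -0.30399506554539907
[(np.float64(0.5668), np.float64(-0.2581)), (np.float64(0.5787), np.float64(-0.3129)), (np.float64(0.4081), np.float64(-0.3498)), (np.float64(0.3962), np.float64(-0.2951))]
press view centre [ 0.56062346 -0.03732024  0.03      ]
```

View pics/r1.png

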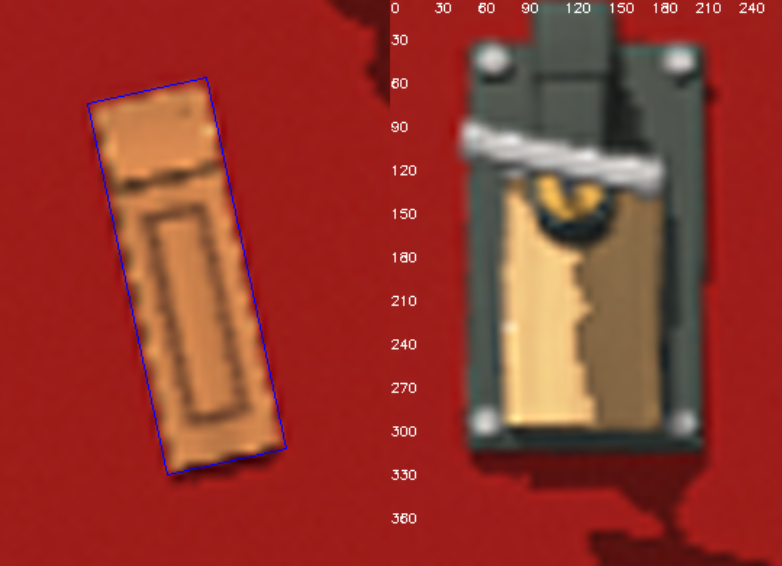

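The left panel shows the fitted leaf box, with the batten at the far end. The right panel shows the press bed, front edge at about row 428 and columns 504–660, and the bar from (470,137) to (655,173). Next I fit the press edges and the bar.

```bash
python3 - <<'E'
from h import *
a=cv2.imread("pics/top0.png")
x0,x1,y0,y1,s=.43,.70,-.13,.06,1500
P=rect("top",a,.03,x0,x1,y0,y1,s).astype(float)
h=cv2.cvtColor(P.astype(np.uint8),cv2.COLOR_BGR2HSV)
m=((h[...,0]>10)&(h[...,0]<30)&(h[...,1]>90)&(h[...,2]>85)).astype(np.uint8)
n,l,st,_=cv2.connectedComponentsWithStats(m);k=1+st[1:,4].argmax();m=l==k
le=[];re=[]
for v in range(0,m.shape[0]):
    X=x1-v/s
    if .51<X<.57:
        c=np.where(m[v])[0];le.append((X,y1-c[0]/s));re.append((X,y1-(c[-1]+1)/s))
for e in (le,re):
    f=np.polyfit(*zip(*e),1);print("edge yaw",f[0].round(3),"y@.54",np.polyval(f,.54).round(4))
fr=[x1-(np.where(m[:,c])[0][-1]+1)/s for c in range(m.shape[1]) if -.065<y1-c/s<-.01];print("front",np.median(fr),fr[3],fr[-3])
# base plate edges vs cloth, z~.015
B=rect("top",a,.015,x0,x1,y0,y1,s);hb=cv2.cvtColor(B,cv2.COLOR_BGR2HSV)
d=(hb[...,1]<130)|(hb[...,0].astype(int)%170>14);L=[];Rr=[]
for v in range(B.shape[0]):
    X=x1-v/s
    if .50<X<.64:
        c=np.where(d[v])[0];c=c[(y1-c/s<.035)&(y1-c/s>-.105)];L.append((X,y1-c[0]/s));Rr.append((X,y1-(c[-1]+1)/s))
for e in (L,Rr):
    f=np.polyfit(*zip(*e),1);print("base yaw",f[0].round(3),"y@.57",np.polyval(f,.57).round(4))
# bar
H=rect("top",a,.180,x0+.06,x1,y0,y1,s);hh=cv2.cvtColor(H,cv2.COLOR_BGR2HSV)
mb=((hh[...,1]<40)&(hh[...,2]>140)).astype(np.uint8)
n,l,st,ce=cv2.connectedComponentsWithStats(mb)
for k in range(1,n):
    if st[k,4]>300:
        q=np.argwhere(l==k)[:,::-1].astype(np.int32);(cx,cy),wh,an=cv2.minAreaRect(q)
        bx=cv2.boxPoints(((cx,cy),wh,an));print("blob",np.round(np.array(wh)/s,4),an,"c",round(x1-cy/s,4),round(y1-cx/s,4))
for nm in ("scene","top"):
    pass
def tri(u1,u2):
    A=[]
    for n_,u in (("top",u1),("scene",u2)):
        c=r.get_calibration(n_);M=np.array(c["intrinsics"])@np.c_[c["R"],c["t"]];A+=[u[0]*M[2]-M[0],u[1]*M[2]-M[1]]
    X=np.linalg.svd(np.array(A))[2][-1];return (X[:3]/X[3]).round(3)
print("handle",tri((234,178),(270,186)),"boss",tri((231,181),(265,204)),"bed",tri((236,203),(276,212)))
print("proj axis est",proj("scene",(.582,-.036,.175)),proj("top",(.582,-.036,.175)))
E
```

```text
edge yaw 0.003 y@.54 0.0006
edge yaw -0.007 y@.54 -0.071
front 0.494 0.4946666666666666 0.4933333333333333
base yaw 0.011 y@.57 0.0188
base yaw -0.014 y@.57 -0.0909
blob [0.0173 0.032 ] 90.0 c 0.6913 -0.0747
blob [0.0834 0.0124] 12.056761741638184 c 0.5849 -0.0359
handle [ 0.572 -0.035  0.183] boss [ 0.581 -0.029  0.118] bed [ 0.51  -0.04   0.035]
proj axis est [266.76355817 189.23513956] [233.68614462 176.18974575]
```

>>> {"op": "play_rows", "data": {
  "targets": [
    [0.033,-0.02,0,0,0,0.02],
    [0.033,-0.02,0,0,0,0.02],
    [0.033,-0.02,0,0,0,0.014],
    [0.033,-0.02,0,0,0,0],
    [0.033,-0.02,0,0,0,0]
  ],
  "hand": 1,
  "squeeze": 50
}}

```text
clock: 1.32
tool_pos: [0.2964, -0.4734, 0.2372]
eef_rot: [0.996, 0.093, -0.003, 0.004]
contact_force: [0.6, -0.1, -0.3]
opening: 1.002
```

>>> {"op": "play_rows", "data": {
  "targets": [
    [0.033,-0.02,0,0,0,0],
    [0.033,-0.02,0,0,0,0],
    [0.033,-0.02,0,0,0,0],
    [0.033,-0.02,0,0,0,0],
    [0,0,0,0,0,0]
  ]
}}

```text
clock: 1.73
tool_pos: [0.4242, -0.3571, 0.2368]
eef_rot: [0.995, 0.099, 0.001, 0.003]
contact_force: [0.4, 0.2, -0.5]
opening: 1.003
```

```bash
cat >> h.py <<'E'
from scipy.spatial.transform import Rotation as Ro
def go(x,y,z,psi):
    s=r.get_state();Rm=Ro.from_quat(s["eef_rot"]);p=np.array(s["tool_pos"])
    Rt=Ro.from_euler("z",psi)*Ro.from_euler("x",np.pi)
    print("t",round(s["clock"],2),"pos",p.round(4),"psi",round(float(np.arctan2(*Rm.as_matrix()[:2,0][::-1])),3),"tilt",Rm.as_matrix()[:,2].round(3),"open",round(s["opening"],3),"q7",round(s["q"][6],2))
    print("F",np.round(s["contact_force"],1),"M",np.round(s["moment"],3))
    print("shift(tool)",Rm.inv().apply(np.array([x,y,z])-p).round(4),"turn",(Rm.inv()*Rt).as_rotvec().round(3))
E
python3 -c "
from h import *
go(.4287,-.3167,.1,.213)"
```

```text
t 1.73 pos [ 0.4242 -0.3571  0.2368] psi 0.199 tilt [ 0.002 -0.005 -1.   ] open 1.003 q7 -0.87
F [ 0.4  0.2 -0.5] M [ 0.083 -0.033  0.041]
shift(tool) [ 0.0123 -0.0395  0.1366] turn [ 0.005 -0.001 -0.014]
```

>>> {"op": "play_rows", "data": {
  "targets": [
    [0.006,-0.02,0.035,0.005,0,-0.014],
    [0.006,-0.02,0.035,0,0,0],
    [0,0,0.035,0,0,0],
    [0,0,0.035,0,0,0],
    [0,0,0.03,0,0,0]
  ]
}}

```text
clock: 2.15
tool_pos: [0.4402, -0.3185, 0.073]
eef_rot: [0.994, 0.111, 0.011, 0.007]
contact_force: [-0.1, -0.8, -0.4]
opening: 0.999
```

```bash
python3 -c "
from h import *
cv2.imwrite('pics/t2.png',cv2.resize(r.snapshot('top')[150:290,240:380],None,fx=4,fy=4,interpolation=2))
go(.4287,-.3167,.004,.213)"
```

```text
t 2.2 pos [ 0.4377 -0.3169  0.068 ] psi 0.223 tilt [ 0.017 -0.006 -1.   ] open 1.003 q7 -0.98
F [ 0.9 -0.  -3.2] M [ 0.028 -0.017  0.013]
shift(tool) [-0.0097 -0.0028  0.0638] turn [ 0.01  -0.015  0.01 ]
```

View pics/t2.png

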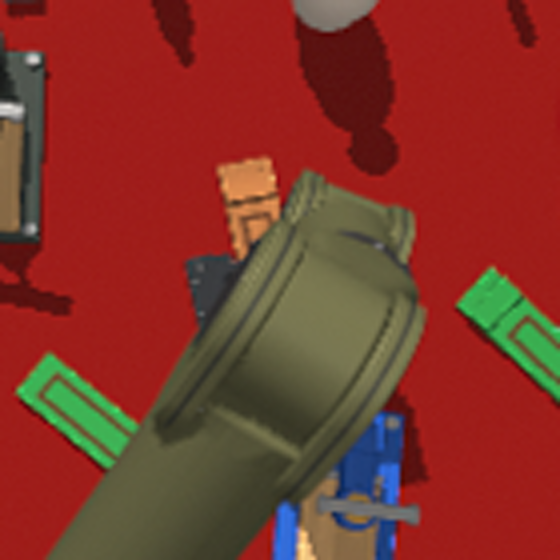

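The teak leaf's batten end shows at crop (247,175), ahead of the gripper, and the gripper is aligned over the plain half. I descend.

>>> {"op": "play_rows", "data": {
  "targets": [
    [-0.009,-0.0028,0.025,0.01,-0.015,0.01],
    [0,0,0.025,0,0,0],
    [0,0,0,0,0,0]
  ]
}}

```text
clock: 2.45
tool_pos: [0.4287, -0.3166, 0.0156]
eef_rot: [0.994, 0.107, -0.001, -0.001]
contact_force: [0.1, 0.7, 0.0]
opening: 1.003
```

```bash
python3 -c "
from h import *
go(.4287,-.3167,.004,.213)"
```

```text
t 2.45 pos [ 0.4287 -0.3166  0.0156] psi 0.213 tilt [-0.002  0.001 -1.   ] open 1.003 q7 -0.99
F [0.1 0.7 0. ] M [0.027 0.051 0.057]
shift(tool) [-0.      0.0001  0.0116] turn [-0.001  0.002  0.   ]
```

>>> {"op": "play_rows", "data": {
  "targets": [
    [0,0,0.0115,0,0,0],
    [0,0,0,0,0,0]
  ]
}}

```text
clock: 2.62
tool_pos: [0.4289, -0.3175, 0.0055]
eef_rot: [0.994, 0.106, -0.001, -0.0]
contact_force: [-0.5, -0.1, 0.7]
opening: 0.997
```

>>> {"op": "play_rows", "data": {
  "targets": [
    [0,0,0,0,0,0],
    [0,0,0,0,0,0],
    [0,0,0,0,0,0],
    [0,0,0,0,0,0],
    [0,0,0,0,0,0]
  ],
  "hand": 0,
  "squeeze": 45
}}

```text
clock: 3.03
tool_pos: [0.4321, -0.3205, 0.0126]
eef_rot: [0.994, 0.106, 0.003, 0.003]
contact_force: [-1.2, -1.3, 0.1]
opening: 0.648
```

>>> {"op": "play_rows", "data": {
  "targets": [
    [0,0,0,0,0,0],
    [0,0,0,0,0,0],
    [0,0,0,0,0,0]
  ]
}}

```text
clock: 3.28
tool_pos: [0.4327, -0.321, 0.0139]
eef_rot: [0.994, 0.106, 0.004, 0.003]
contact_force: [0.8, -0.2, 0.2]
opening: 0.418
```

```bash
python3 -c "
from h import *
go(.4287,-.3167,.004,.213)"
```

```text
t 3.28 pos [ 0.4327 -0.321   0.0139] psi 0.211 tilt [ 0.008 -0.006 -1.   ] open 0.418 q7 -0.99
F [ 0.8 -0.2  0.2] M [-0.017  0.04   0.025]
shift(tool) [-0.0031 -0.0051  0.0099] turn [ 0.008 -0.007 -0.002]
```

>>> {"op": "play_rows", "data": {
  "targets": [
    [-0.0031,-0.005,0,0.008,-0.007,0],
    [0,0,0,0,0,0],
    [0,0,0,0,0,0],
    [0,0,0,0,0,0],
    [0,0,0,0,0,0]
  ],
  "hand": 0.72
}}

```text
clock: 3.7
tool_pos: [0.4278, -0.3158, 0.0136]
eef_rot: [0.994, 0.106, -0.001, -0.001]
contact_force: [0.5, -0.1, -0.3]
opening: 0.717
```

```bash
python3 -c "
from h import *
go(.4287,-.3167,.004,.213)
a=r.snapshot('top');cv2.imwrite('pics/t3.png',a)
b=cv2.imread('pics/top0.png')
for im in (b,a): 
    c=im[180:208,290:315].astype(float);m=(c[...,1]/(c[...,2]+1)>.35);print(np.argwhere(m).mean(0),m.sum())
"
```

```text
t 3.7 pos [ 0.4278 -0.3158  0.0136] psi 0.212 tilt [-0.002  0.002 -1.   ] open 0.717 q7 -0.99
F [ 0.5 -0.1 -0.3] M [0.023 0.03  0.009]
shift(tool) [0.0007 0.0011 0.0096] turn [-0.002  0.002 -0.001]
[18.48627451 12.31372549] 255
[18.88853503 14.20700637] 314
```

```bash
python3 -c "
from h import *
L=[]
for n in ('top0','t3'):
    a=cv2.imread(f'pics/{n}.png');L.append(cv2.resize(a[175:245,275:345],None,fx=5,fy=5,interpolation=2))
    W=rect('top',a,.009,.4,.6,-.36,-.24,1500)
    h=cv2.cvtColor(W,cv2.COLOR_BGR2HSV);m=((h[...,0]>7)&(h[...,0]<20)&(h[...,1]>120)&(h[...,2]>90))
    for X in (.56,.55,.54,.53,.52,.51,.5): 
        c=np.where(m[int((.6-X)*1500)])[0];print(X,(-.24-c[[0,-1]]/1500).round(4),end=' ')
    print()
    c=np.argwhere(m);print('top x',.6-c[:,0].min()/1500)
cv2.imwrite('pics/c3.png',np.hstack(L))"
```

```text
0.56 [-0.2613 -0.3147] 0.55 [-0.264  -0.3167] 0.54 [-0.266  -0.3173] 0.53 [-0.2687 -0.3207] 0.52 [-0.27  -0.322] 0.51 [-0.2727 -0.3247] 0.5 [-0.2747 -0.328 ] 
top x 0.5746666666666667
0.56 [-0.2607 -0.35  ] 0.55 [-0.264  -0.3307] 0.54 [-0.266  -0.3173] 0.53 [-0.2687 -0.3133] 0.52 [-0.27  -0.306] 0.51 [-0.2727 -0.3   ] 0.5 [-0.2747 -0.2933] 
top x 0.5746666666666667
```

View pics/c3.png

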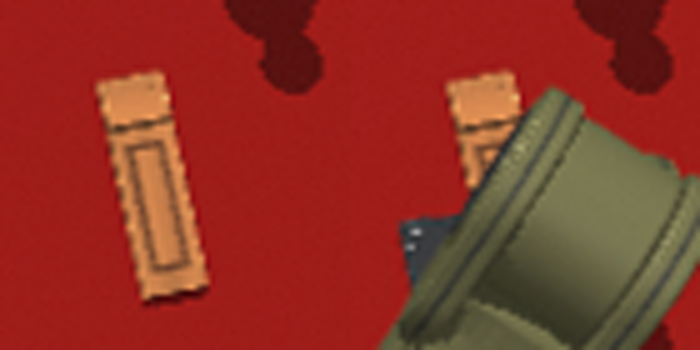

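The leaf has not moved: the batten end is in the same place in both halves. The fingers closed above it, so I go lower.

>>> {"op": "play_rows", "data": {
  "targets": [
    [0.0007,0,0.0105,0,0,0],
    [0,0,0.001,0,0,0]
  ]
}}

```text
clock: 3.92
tool_pos: [0.4289, -0.3159, 0.0016]
eef_rot: [0.994, 0.106, -0.001, -0.001]
contact_force: [0.3, 0.1, -0.2]
opening: 0.721
```

>>> {"op": "play_rows", "data": {
  "targets": [
    [0,0,0.001,0,0,0],
    [0,0,0.001,0,0,0]
  ],
  "hand": 0.4
}}

```text
clock: 4.08
tool_pos: [0.4294, -0.317, 0.0004]
eef_rot: [0.994, 0.105, -0.0, 0.0]
contact_force: [-1.7, 3.2, 29.0]
opening: 0.588
```

```bash
python3 -c "
from h import *
go(.4287,-.3167,.003,.213)"
```

```text
t 4.08 pos [ 4.294e-01 -3.170e-01  4.000e-04] psi 0.211 tilt [-0.    -0.001 -1.   ] open 0.588 q7 -0.99
F [-1.7  3.2 29. ] M [ 0.831  0.477 -0.011]
shift(tool) [-0.0006 -0.0005 -0.0026] turn [ 0.001  0.    -0.002]
```

>>> {"op": "play_rows", "data": {
  "targets": [
    [0,0,-0.0022,0,0,0],
    [0,0,0,0,0,0],
    [0,0,0,0,0,0]
  ],
  "hand": 0
}}

```text
clock: 4.33
tool_pos: [0.4294, -0.317, 0.0027]
eef_rot: [0.994, 0.105, -0.0, 0.0]
contact_force: [-0.3, -0.2, -2.1]
opening: 0.562
```

```bash
python3 -c "
from h import *
go(.4287,-.3167,.003,.213)"
```

```text
t 4.33 pos [ 0.4294 -0.317   0.0027] psi 0.211 tilt [-0.    -0.001 -1.   ] open 0.562 q7 -0.99
F [-0.3 -0.2 -2.1] M [-0.031  0.084  0.024]
shift(tool) [-0.0006 -0.0005 -0.0003] turn [ 0.001  0.001 -0.002]
```

Gripped: opening 49.5 mm. I lift it.

>>> {"op": "play_rows", "data": {
  "targets": [
    [0,0,-0.02,0,0,0],
    [0,0,-0.02,0,0,0],
    [0,0,-0.02,0,0,0],
    [0,0,0,0,0,0]
  ]
}}

```text
clock: 4.67
tool_pos: [0.4276, -0.3157, 0.0616]
eef_rot: [0.994, 0.106, -0.003, -0.002]
contact_force: [0.3, 0.0, -0.2]
opening: 0.561
```

```bash
python3 -c "
from h import *
go(.405,-.0355,.065,0)"
```

```text
t 4.67 pos [ 0.4276 -0.3157  0.0616] psi 0.211 tilt [-0.006  0.003 -1.   ] open 0.561 q7 -0.98
F [ 0.3  0.  -0.2] M [0.028 0.004 0.007]
shift(tool) [ 0.0367 -0.2787 -0.0025] turn [-0.003  0.006  0.211]
```

>>> {"op": "play_rows", "data": {
  "targets": [
    [-0.005,-0.025,-0.001,0,0,0.042],
    [-0.005,-0.025,-0.001,0,0,0.042],
    [0,-0.025,0,0,0,0.042],
    [0,-0.025,0,0,0,0.042],
    [0,-0.025,0,0,0,0.042]
  ]
}}

```text
clock: 5.08
tool_pos: [0.4015, -0.1984, 0.062]
eef_rot: [1.0, -0.01, -0.001, 0.003]
contact_force: [0.5, 0.7, -0.7]
opening: 0.558
```

```bash
python3 -c "
from h import *
go(.405,-.0355,.065,0)"
```

```text
t 5.08 pos [ 0.4015 -0.1984  0.062 ] psi -0.021 tilt [-0.003 -0.005 -1.   ] open 0.558 q7 -1.24
F [ 0.5  0.7 -0.7] M [ 0.06   0.048 -0.014]
shift(tool) [ 1.000e-04 -1.629e-01 -3.900e-03] turn [ 0.005  0.003 -0.021]
```

>>> {"op": "play_rows", "data": {
  "targets": [
    [0,-0.032,-0.001,0.005,0,-0.02],
    [0,-0.032,-0.001,0,0,0],
    [0,-0.032,-0.001,0,0,0],
    [0,-0.03,0,0,0,0],
    [0,-0.015,0,0,0,0]
  ]
}}

```text
clock: 5.5
tool_pos: [0.4039, -0.0512, 0.0667]
eef_rot: [1.0, -0.001, -0.012, -0.001]
contact_force: [0.1, -0.5, -0.9]
opening: 0.558
```

>>> {"op": "play_rows", "data": {
  "targets": [
    [0,0,0,0,0,0]
  ]
}}

```text
clock: 5.58
tool_pos: [0.4039, -0.0473, 0.0661]
eef_rot: [1.0, 0.002, -0.013, -0.002]
contact_force: [0.3, 0.3, -0.6]
opening: 0.56
```

```bash
python3 -c "
from h import *
go(.405,-.0355,.065,0)
cv2.imwrite('pics/t4.png',np.hstack([cv2.resize(r.snapshot('top')[150:270,180:300],(400,400),interpolation=2),cv2.resize(r.snapshot('scene')[140:260,200:320],(400,400),interpolation=2)]))"
```

```text
t 5.58 pos [ 0.4039 -0.0473  0.0661] psi 0.005 tilt [-0.025  0.005 -1.   ] open 0.56 q7 -1.38
F [ 0.3  0.3 -0.6] M [-0.02   0.015 -0.075]
shift(tool) [ 0.0012 -0.0118  0.0011] turn [-0.005  0.025  0.004]
```

View pics/t4.png

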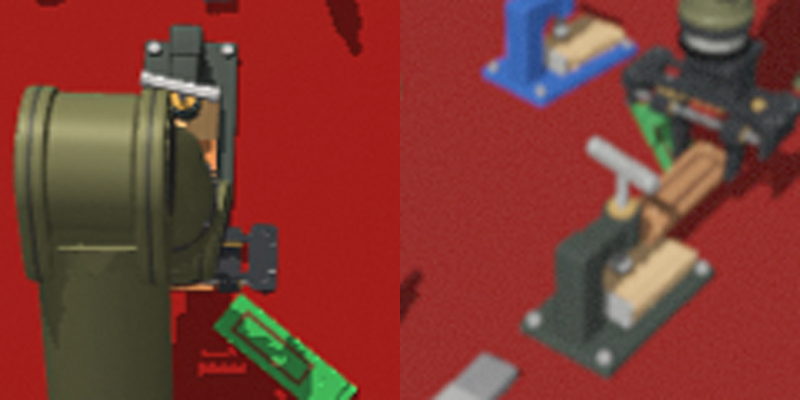

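The leaf is held straight in front of the throat. The scene half shows it pointing at the boss, above the bed. I correct y and tilt, then lower.

>>> {"op": "play_rows", "data": {
  "targets": [
    [0.001,-0.0115,0,-0.005,0.025,0.004],
    [0,0,0.01,0,0,0],
    [0,0,0.008,0,0,0],
    [0,0,0,0,0,0]
  ]
}}

```text
clock: 6.02
tool_pos: [0.413, -0.0482, 0.058]
eef_rot: [1.0, -0.007, -0.01, 0.003]
contact_force: [-0.2, -0.6, -1.0]
opening: 0.559
```

```bash
python3 -c "
from h import *
go(.405,-.0355,.0345,0)"
```

```text
t 6.02 pos [ 0.413  -0.0482  0.058 ] psi -0.014 tilt [-0.019 -0.006 -1.   ] open 0.559 q7 -0.83
F [-0.2 -0.6 -1. ] M [-0.045  0.051 -0.044]
shift(tool) [-0.0077 -0.0127  0.0236] turn [ 0.006  0.019 -0.014]
```

```bash
python3 -c "
from h import *
go(.42,-.0355,.045,0);print(np.round(r.get_state()['q'],2))"
```

```text
t 6.02 pos [ 0.413  -0.0482  0.058 ] psi -0.014 tilt [-0.019 -0.006 -1.   ] open 0.559 q7 -0.83
F [-0.2 -0.6 -1. ] M [-0.045  0.051 -0.044]
shift(tool) [ 0.007  -0.0128  0.0128] turn [ 0.006  0.019 -0.014]
[-0.03  0.83  0.05  2.3  -0.75  0.04 -0.83]
```

>>> {"op": "play_rows", "data": {
  "targets": [
    [0.006,-0.0125,0.003,0.006,0.018,-0.012],
    [0,0,0,0,0,0],
    [0,0,0,0,0,0]
  ]
}}

```text
clock: 6.27
tool_pos: [0.4179, -0.0446, 0.057]
eef_rot: [1.0, -0.007, -0.006, 0.003]
contact_force: [0.8, -0.2, -0.6]
opening: 0.557
```

```bash
python3 -c "
from h import *
go(.42,-.0355,.045,0);print(np.round(r.get_state()['q'],2))"
```

```text
t 6.27 pos [ 0.4179 -0.0446  0.057 ] psi -0.014 tilt [-0.011 -0.005 -1.   ] open 0.557 q7 -0.66
F [ 0.8 -0.2 -0.6] M [0.021 0.06  0.007]
shift(tool) [ 0.0021 -0.0092  0.0119] turn [ 0.005  0.011 -0.014]
[-0.04  0.83  0.05  2.3  -0.93  0.04 -0.66]
```

>>> {"op": "play_rows", "data": {
  "targets": [
    [0,-0.002,0.008,0.003,0.008,-0.01],
    [0,-0.002,0.008,0,0,0]
  ]
}}

```text
clock: 6.43
tool_pos: [0.423, -0.0445, 0.0473]
eef_rot: [1.0, -0.004, -0.008, 0.002]
contact_force: [0.1, -0.1, -0.7]
opening: 0.555
```

```bash
python3 -c "
from h import *
go(.42,-.0355,.036,0);print(np.round(r.get_state()['q'],2))"
```

```text
t 6.43 pos [ 0.423  -0.0445  0.0473] psi -0.008 tilt [-0.015 -0.003 -1.   ] open 0.555 q7 -0.59
F [ 0.1 -0.1 -0.7] M [ 0.073  0.094 -0.043]
shift(tool) [-0.0029 -0.009   0.0113] turn [ 0.004  0.015 -0.008]
[-0.04  0.85  0.05  2.28 -0.99  0.04 -0.59]
```

>>> {"op": "play_rows", "data": {
  "targets": [
    [0,0,0,0,-0.03,-0.004],
    [0,-0.001,0.001,0,-0.03,-0.004],
    [0,0,0,0,0,0]
  ]
}}

```text
clock: 6.68
tool_pos: [0.4211, -0.0459, 0.0453]
eef_rot: [0.999, -0.002, -0.041, 0.002]
contact_force: [0.7, 0.2, -0.5]
opening: 0.559
```

```bash
python3 -c "
from h import *
go(.432,-.0355,.036,0);print(np.round(r.get_state()['q'],2))"
```

```text
t 6.68 pos [ 0.4211 -0.0459  0.0453] psi -0.004 tilt [-0.083 -0.004 -0.997] open 0.559 q7 -0.61
F [ 0.7  0.2 -0.5] M [ 0.017 -0.061  0.011]
shift(tool) [ 0.0116 -0.0105  0.0083] turn [ 0.004  0.083 -0.004]
[-0.15  0.88  0.24  2.23 -0.95  0.22 -0.61]
```

>>> {"op": "play_rows", "data": {
  "targets": [
    [0.0,-0.006,0,0.003,0,0],
    [0.002,-0.005,0,0,0,0],
    [0,0,0,0,0,0]
  ]
}}

```text
clock: 6.93
tool_pos: [0.4221, -0.0357, 0.0448]
eef_rot: [0.999, -0.003, -0.042, 0.002]
contact_force: [-0.4, 0.4, -0.5]
opening: 0.558
```

```bash
python3 -c "
from h import *
go(.432,-.0355,.036,0);print(np.round(r.get_state()['q'],2))
cv2.imwrite('pics/t5.png',np.hstack([cv2.resize(r.snapshot('top')[150:250,190:290],(400,400),interpolation=2),cv2.resize(r.snapshot('scene')[150:250,220:320],(400,400),interpolation=2)]))"
```

```text
t 6.93 pos [ 0.4221 -0.0357  0.0448] psi -0.007 tilt [-0.084 -0.004 -0.996] open 0.558 q7 -0.63
F [-0.4  0.4 -0.5] M [-0.058  0.019  0.063]
shift(tool) [ 0.0106 -0.0003  0.0079] turn [ 0.004  0.084 -0.006]
[-0.17  0.89  0.24  2.23 -0.96  0.22 -0.63]
```

View pics/t5.png

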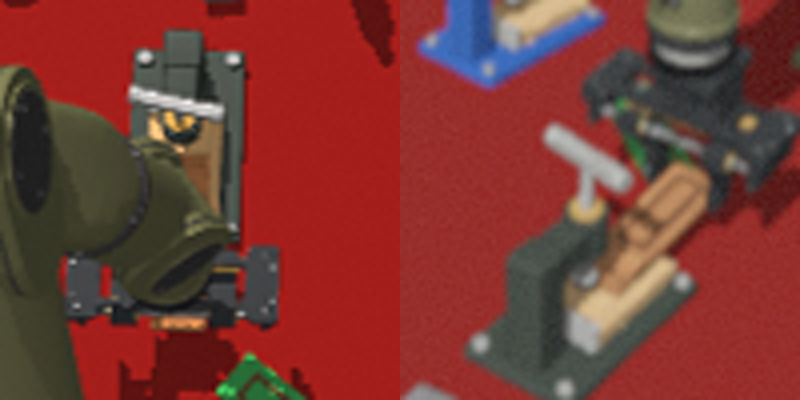

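The leaf tilts head-down into the throat, centred on the bed. Its head is under the front of the boss and the batten is still clear of the foot. I go forward while levelling.

>>> {"op": "play_rows", "data": {
  "targets": [
    [0.005,0,0.002,0,0.018,-0.004],
    [0.004,0,0.0025,0,0.02,0],
    [0.004,0,0.0025,0,0.02,0],
    [0,0,0,0,0,0]
  ]
}}

```text
clock: 7.37
tool_pos: [0.4341, -0.0373, 0.0374]
eef_rot: [1.0, -0.002, -0.012, 0.003]
contact_force: [-0.6, -0.6, -0.2]
opening: 0.564
```

```bash
python3 -c "
from h import *
go(.440,-.0355,.034,0);print(np.round(r.get_state()['q'],2))"
```

```text
t 7.37 pos [ 0.4341 -0.0373  0.0374] psi -0.004 tilt [-0.023 -0.005 -1.   ] open 0.564 q7 -0.63
F [-0.6 -0.6 -0.2] M [ 0.041  0.038 -0.008]
shift(tool) [ 0.006  -0.0019  0.0033] turn [ 0.005  0.023 -0.004]
[-0.07  0.88  0.08  2.24 -0.97  0.07 -0.63]
```

>>> {"op": "play_rows", "data": {
  "targets": [
    [0.004,-0.002,0.0025,0.004,0.018,-0.003],
    [0,0,0,0,0,0]
  ]
}}

```text
clock: 7.53
tool_pos: [0.4383, -0.0355, 0.036]
eef_rot: [1.0, -0.001, -0.004, -0.0]
contact_force: [0.6, 0.2, -1.1]
opening: 0.559
```

```bash
python3 -c "
from h import *
go(.462,-.0355,.033,0);print(np.round(r.get_state()['q'],2))"
```

```text
t 7.53 pos [ 0.4383 -0.0355  0.036 ] psi -0.001 tilt [-0.008  0.001 -1.   ] open 0.559 q7 -0.6
F [ 0.6  0.2 -1.1] M [ 0.033  0.112 -0.038]
shift(tool) [ 0.0237 -0.      0.0028] turn [-0.001  0.008 -0.001]
[-0.05  0.88  0.05  2.25 -1.    0.04 -0.6 ]
```

>>> {"op": "play_rows", "data": {
  "targets": [
    [0.004,0,0.0015,0,0,0],
    [0.003,0,0.001,0,0,0],
    [0,0,0,0,0,0]
  ]
}}

```text
clock: 7.78
tool_pos: [0.4455, -0.0363, 0.0337]
eef_rot: [1.0, -0.002, -0.005, 0.0]
contact_force: [0.3, 0.9, -0.5]
opening: 0.561
```

```bash
python3 -c "
from h import *
go(.462,-.0355,.033,0);print(np.round(r.get_state()['q'],2))"
```

```text
t 7.78 pos [ 0.4455 -0.0363  0.0337] psi -0.004 tilt [-0.009 -0.    -1.   ] open 0.561 q7 -0.6
F [ 0.3  0.9 -0.5] M [-0.017  0.056 -0.014]
shift(tool) [ 0.0166 -0.0009  0.0005] turn [ 0.     0.009 -0.004]
[-0.07  0.89  0.08  2.22 -1.    0.07 -0.6 ]
```

Batten now entering under the foot; still no contact. I slide on in small steps and watch Fx.

>>> {"op": "play_rows", "data": {
  "targets": [
    [0.005,-0.0005,0.0003,0,0.003,-0.002],
    [0.005,0,0,0,0,0]
  ]
}}

```text
clock: 7.95
tool_pos: [0.4552, -0.036, 0.0333]
eef_rot: [1.0, -0.001, -0.004, 0.0]
contact_force: [0.1, -0.2, -0.9]
opening: 0.56
```

>>> {"op": "play_rows", "data": {
  "targets": [
    [0.003,0,0,0,0,0],
    [0.002,0,0,0,0,0]
  ]
}}

```text
clock: 8.12
tool_pos: [0.462, -0.0358, 0.0333]
eef_rot: [1.0, -0.001, -0.003, 0.001]
contact_force: [-0.3, -0.9, -0.8]
opening: 0.559
```

```bash
python3 -c "
from h import *
go(.462,-.0355,.033,0)"
```

```text
t 8.12 pos [ 0.462  -0.0358  0.0333] psi -0.002 tilt [-0.006 -0.001 -1.   ] open 0.559 q7 -0.61
F [-0.3 -0.9 -0.8] M [0.051 0.067 0.013]
shift(tool) [ 0.     -0.0003  0.0003] turn [ 0.001  0.006 -0.002]
```

>>> {"op": "play_rows", "data": {
  "targets": [
    [0.002,0,0.0007,0,0.003,0],
    [0,0,0,0,0,0]
  ]
}}

```text
clock: 8.28
tool_pos: [0.4639, -0.0354, 0.0324]
eef_rot: [1.0, -0.0, -0.002, 0.001]
contact_force: [-0.7, 1.1, -1.0]
opening: 0.559
```

>>> {"op": "play_rows", "data": {
  "targets": [
    [0.002,0,0,0,0,0],
    [0.001,0,0,0,0,0]
  ]
}}

```text
clock: 8.45
tool_pos: [0.4639, -0.0351, 0.0321]
eef_rot: [1.0, -0.001, -0.005, 0.0]
contact_force: [-1.1, -1.3, 0.3]
opening: 0.558
```

>>> {"op": "play_rows", "data": {
  "targets": [
    [0.0015,0,0,0,0,0]
  ]
}}

```text
clock: 8.53
tool_pos: [0.464, -0.035, 0.0319]
eef_rot: [1.0, -0.001, -0.006, -0.0]
contact_force: [-4.1, 0.5, -0.4]
opening: 0.555
```

Fx is rising at TCP x = 0.464, which puts the head at about 0.609. That is where the stop is expected (0.607–0.610). I push a little more to seat it.

>>> {"op": "play_rows", "data": {
  "targets": [
    [0.002,0,0,0,0.004,0],
    [0.002,0,0.0005,0,0.002,0]
  ]
}}

```text
clock: 8.7
tool_pos: [0.464, -0.0348, 0.0311]
eef_rot: [1.0, -0.002, -0.006, -0.001]
contact_force: [-6.0, -0.4, 0.5]
opening: 0.559
```

```bash
python3 -c "
from h import *
go(.464,-.0355,.0325,0)"
```

```text
t 8.7 pos [ 0.464  -0.0348  0.0311] psi -0.003 tilt [-0.013  0.002 -1.   ] open 0.559 q7 -0.62
F [-6.  -0.4  0.5] M [-0.051  1.048 -0.084]
shift(tool) [-0.      0.0007 -0.0014] turn [-0.002  0.013 -0.003]
```

>>> {"op": "play_rows", "data": {
  "targets": [
    [0.001,0,0,0,0.005,0],
    [0,0,0,0,0,0],
    [0,0,0,0,0,0],
    [0,0,0,0,0,0]
  ],
  "hand": 0.75
}}

```text
clock: 9.03
tool_pos: [0.4687, -0.0354, 0.0315]
eef_rot: [1.0, -0.002, -0.001, -0.0]
contact_force: [1.5, 0.2, 1.0]
opening: 0.751
```

>>> {"op": "play_rows", "data": {
  "targets": [
    [0,0,-0.02,0,0,0],
    [0,0,-0.035,0,0,0],
    [0,0,-0.035,0,0,0],
    [0,0,-0.035,0,0,0],
    [0,0,-0.035,0,0,0]
  ]
}}

```text
clock: 9.45
tool_pos: [0.4688, -0.0355, 0.1929]
eef_rot: [1.0, -0.002, -0.004, -0.001]
contact_force: [0.7, -0.6, -0.0]
opening: 0.749
```

```bash
python3 -c "
from h import *
go(.583,-.0355,.25,-.21);print(np.round(r.get_state()['q'],2))"
```

```text
t 9.45 pos [ 0.4688 -0.0355  0.1929] psi -0.004 tilt [-0.008  0.002 -1.   ] open 0.749 q7 -0.85
F [ 0.7 -0.6 -0. ] M [ 0.011 -0.082  0.013]
shift(tool) [ 0.1137 -0.0007 -0.0581] turn [-0.001  0.009  0.206]
[-0.41  0.66  0.65  2.09 -0.69  0.62 -0.85]
```

>>> {"op": "play_rows", "data": {
  "targets": [
    [0,0,-0.03,0,0,-0.12],
    [0,0,-0.03,0,0,-0.12],
    [0,0,-0.01,0,0,-0.12],
    [0,0,0,0,0,-0.12],
    [0,0,0,0,0,-0.12]
  ]
}}

```text
clock: 9.87
tool_pos: [0.4754, -0.0369, 0.2756]
eef_rot: [0.953, 0.304, 0.005, 0.003]
contact_force: [-0.3, 0.2, -0.1]
opening: 0.746
```

```bash
python3 -c "
from h import *
go(.583,-.0355,.25,1.36);print(np.round(r.get_state()['q'],2))
a=r.snapshot('top');b=r.snapshot('scene');cv2.imwrite('pics/top6.png',a)
cv2.imwrite('pics/t6.png',np.hstack([cv2.resize(a[150:250,190:290],(400,400),interpolation=2),cv2.resize(b[150:250,220:320],(400,400),interpolation=2)]))"
```

```text
t 9.87 pos [ 0.4754 -0.0369  0.2756] psi 0.618 tilt [ 0.012 -0.002 -1.   ] open 0.746 q7 -0.52
F [-0.3  0.2 -0.1] M [ 0.011  0.007 -0.051]
shift(tool) [0.0882 0.061  0.0269] turn [ 0.011 -0.005 -0.742]
[-0.41  0.5   0.6   1.98 -0.4   0.76 -0.52]
```

View pics/t6.png

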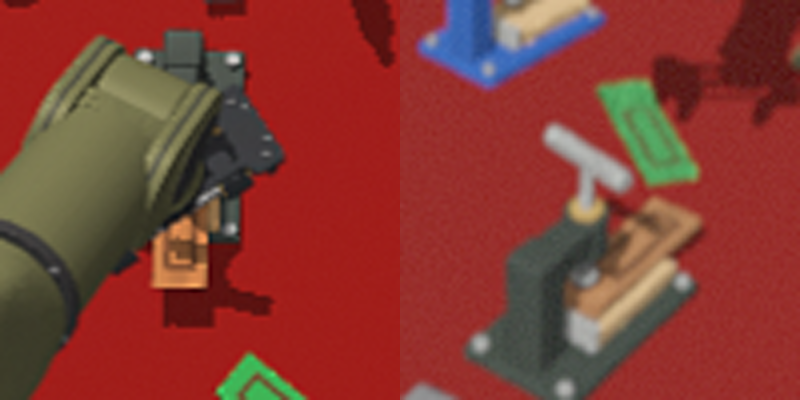

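```bash
python3 -c "
from h import *
a=cv2.imread('pics/top6.png')
W=rect('top',a,.039,.41,.56,-.10,.03,1500);h=cv2.cvtColor(W,cv2.COLOR_BGR2HSV)
m=((h[...,0]>7)&(h[...,0]<20)&(h[...,1]>120)&(h[...,2]>90))
for X in (.48,.47,.46,.45,.44): 
    c=np.where(m[int((.56-X)*1500)])[0];print(X,(.03-c[[0,-1]]/1500).round(4))
c=np.where(m[:,int((.03+.0355)*1500)])[0];print('plain end x',.56-c.max()/1500)
"
```

```text
0.48 [-0.0087 -0.0607]
0.47 [-0.01   -0.0607]
0.46 [-0.0107 -0.0613]
0.45 [-0.01   -0.0613]
0.44 [-0.01   -0.0607]
plain end x 0.43800000000000006
```

>>> {"op": "play_rows", "data": {
  "targets": [
    [0,0,0,0.005,0,-0.12],
    [0,0,0,0.005,0,-0.12],
    [0,0,0,0,0,-0.12],
    [0,0,0,0,0,-0.12],
    [0,0,0,0,0,-0.12]
  ],
  "hand": 0.5
}}

```text
clock: 10.38
tool_pos: [0.4749, -0.0364, 0.274]
eef_rot: [0.821, 0.572, 0.003, -0.002]
contact_force: [0.3, 0.3, -0.5]
opening: 0.499
```

```bash
python3 -c "
from h import *
go(.583,-.0355,.25,1.36);print(np.round(r.get_state()['q'],2))"
```

```text
t 10.38 pos [ 0.4749 -0.0364  0.274 ] psi 1.217 tilt [ 0.002  0.006 -1.   ] open 0.499 q7 -0.07
F [ 0.3  0.3 -0.5] M [-0.042 -0.058  0.017]
shift(tool) [0.0382 0.1011 0.0243] turn [ 0.    -0.007 -0.143]
[-0.28  0.47  0.4   1.97 -0.28  0.75 -0.07]
```

>>> {"op": "play_rows", "data": {
  "targets": [
    [0.012,0.03,0,0,-0.007,-0.1],
    [0.005,0.03,0,0,0,-0.043],
    [0.005,0.03,0,0,0,0],
    [0.003,0.012,0,0,0,0],
    [0,0,0,0,0,0]
  ]
}}

```text
clock: 10.8
tool_pos: [0.5794, -0.0394, 0.2702]
eef_rot: [0.78, 0.626, -0.003, -0.004]
contact_force: [1.2, -0.4, -0.2]
opening: 0.503
```

```bash
python3 -c "
from h import *
go(.5845,-.0357,.2,1.36);print(np.round(r.get_state()['q'],2))"
```

```text
t 10.8 pos [ 0.5794 -0.0394  0.2702] psi 1.352 tilt [-0.01   0.002 -1.   ] open 0.503 q7 0.03
F [ 1.2 -0.4 -0.2] M [-0.006 -0.06  -0.042]
shift(tool) [0.0047 0.0049 0.0702] turn [-0.01  -0.    -0.008]
[-0.22  0.62  0.36  1.67 -0.26  0.91  0.03]
```

>>> {"op": "play_rows", "data": {
  "targets": [
    [0.0047,0.005,0.03,-0.01,0,-0.008],
    [0,0,0.035,0,0,0],
    [0,0,0,0,0,0]
  ]
}}

```text
clock: 11.05
tool_pos: [0.5857, -0.0364, 0.2037]
eef_rot: [0.78, 0.625, 0.001, 0.001]
contact_force: [-1.4, 0.7, -0.4]
opening: 0.498
```

```bash
python3 -c "
from h import *
go(.5845,-.0357,.157,1.36)
b=r.snapshot('scene');cv2.imwrite('pics/t7.png',cv2.resize(b[130:230,210:330],(720,600),interpolation=2))"
```

```text
t 11.05 pos [ 0.5857 -0.0364  0.2037] psi 1.351 tilt [ 0.003 -0.001 -1.   ] open 0.498 q7 0.05
F [-1.4  0.7 -0.4] M [-0.068  0.018  0.019]
shift(tool) [ 0.0004 -0.0015  0.0467] turn [ 0.003  0.    -0.009]
```

View pics/t7.png

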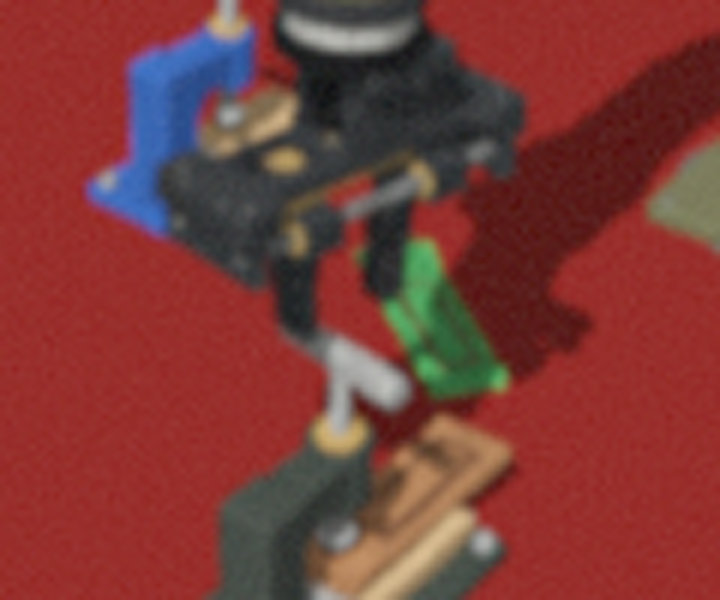

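The fingers stand on either side of the bar: far finger at (297,320), near finger at (380,280), bar between them at (340–400,350–390). I descend and grip lightly.

>>> {"op": "play_rows", "data": {
  "targets": [
    [0,-0.0015,0.025,0.003,0,-0.009],
    [0,0,0.02,0,0,0],
    [0,0,0,0,0,0]
  ]
}}

```text
clock: 11.35
tool_pos: [0.587, -0.037, 0.1654]
eef_rot: [0.779, 0.627, 0.003, 0.003]
contact_force: [0.2, -0.2, -0.4]
opening: 0.504
```

>>> {"op": "play_rows", "data": {
  "targets": [
    [0,0,0,0,0,0],
    [0,0,0,0,0,0],
    [0,0,0,0,0,0],
    [0,0,0,0,0,0],
    [0,0,0,0,0,0]
  ],
  "hand": 0,
  "squeeze": 40
}}

```text
clock: 11.77
tool_pos: [0.5842, -0.0369, 0.1716]
eef_rot: [0.78, 0.626, 0.002, 0.001]
contact_force: [-7.1, 1.8, -3.5]
opening: 0.148
```

```bash
python3 -c "
from h import *
go(.5845,-.0357,.157,1.36)"
```

```text
t 11.77 pos [ 0.5842 -0.0369  0.1716] psi 1.352 tilt [ 0.006  0.001 -1.   ] open 0.148 q7 0.07
F [-7.1  1.8 -3.5] M [0.239 1.578 0.11 ]
shift(tool) [0.0012 0.     0.0146] turn [ 0.005 -0.002 -0.008]
```

>>> {"op": "play_rows", "data": {
  "targets": [
    [0,0,0.001,0,0,0],
    [0,0,0.008,0.005,-0.002,-0.008],
    [0,0,0.008,0,0,0],
    [0,0,0,0,0,0]
  ],
  "hand": 0.28
}}

```text
clock: 12.1
tool_pos: [0.5862, -0.037, 0.1558]
eef_rot: [0.777, 0.629, 0.002, 0.002]
contact_force: [-0.5, 0.1, -0.1]
opening: 0.281
```

>>> {"op": "play_rows", "data": {
  "targets": [
    [0,0,0.001,0,0,0],
    [0,0,0.001,0,0,0],
    [0,0,0,0,0,0]
  ],
  "hand": 0,
  "squeeze": 40
}}

```text
clock: 12.35
tool_pos: [0.5836, -0.0365, 0.1529]
eef_rot: [0.777, 0.629, -0.0, -0.001]
contact_force: [-0.1, 0.2, 1.8]
opening: 0.122
```

```bash
python3 -c "
from h import *
go(.5845,-.0357,.157,1.36)"
```

```text
t 12.35 pos [ 0.5836 -0.0365  0.1529] psi 1.361 tilt [-0.001  0.001 -1.   ] open 0.122 q7 0.09
F [-0.1  0.2  1.8] M [ 0.008 -0.072  0.028]
shift(tool) [ 0.001   0.0007 -0.0041] turn [-0.001 -0.001  0.001]
```

>>> {"op": "play_rows", "data": {
  "targets": [
    [0,0,0.0002,0,0,0.1],
    [0,0,0.0002,0,0,0.1],
    [0,0,0.0002,0,0,0.1],
    [0,0,0.0002,0,0,0.1],
    [0,0,0.0002,0,0,0.1]
  ]
}}

```text
clock: 12.77
tool_pos: [0.5831, -0.0363, 0.152]
eef_rot: [0.912, 0.411, -0.001, -0.001]
contact_force: [-1.4, -0.2, 1.1]
opening: 0.118
```

```bash
python3 -c "
from h import *
go(.5836,-.0361,.152,1.36)"
```

```text
t 12.77 pos [ 0.5831 -0.0363  0.152 ] psi 0.846 tilt [-0.002  0.002 -1.   ] open 0.118 q7 -0.27
F [-1.4 -0.2  1.1] M [-0.026  0.259  0.316]
shift(tool) [ 0.0005  0.0002 -0.    ] turn [-0.003 -0.001 -0.514]
```

Free-run Mz is about 0.32, which matches the dry friction. I keep turning.

>>> {"op": "play_rows", "data": {
  "targets": [
    [0,0,0.0002,0,0,0.1],
    [0,0,0.0002,0,0,0.1],
    [0,0,0.0002,0,0,0.1],
    [0,0,0.0002,0,0,0.1],
    [0,0,0.0002,0,0,0.1]
  ]
}}

```text
clock: 13.18
tool_pos: [0.5827, -0.0358, 0.151]
eef_rot: [0.987, 0.163, -0.002, -0.001]
contact_force: [-1.9, 0.1, 1.2]
opening: 0.126
```

>>> {"op": "play_rows", "data": {
  "targets": [
    [0,0,0.0002,0,0,0.1],
    [0,0,0.0002,0,0,0.1],
    [0,0,0.0002,0,0,0.1],
    [0,0,0.0002,0,0,0.1],
    [0,0,0.0002,0,0,0.1]
  ]
}}

```text
clock: 13.6
tool_pos: [0.5827, -0.0352, 0.15]
eef_rot: [0.995, -0.095, -0.002, -0.0]
contact_force: [-1.5, 0.9, 0.1]
opening: 0.127
```

```bash
python3 -c "
from h import *
go(.5836,-.0361,.150,-.14);print(np.round(r.get_state()['q'],2))"
```

```text
t 13.6 pos [ 0.5827 -0.0352  0.15  ] psi -0.19 tilt [-0.005  0.001 -1.   ] open 0.127 q7 -1.03
F [-1.5  0.9  0.1] M [0.011 0.261 0.311]
shift(tool) [0.0011 0.0007 0.    ] turn [-0.     0.005 -0.05 ]
[-0.4   0.88  0.71  1.8  -0.79  0.78 -1.03]
```

>>> {"op": "play_rows", "data": {
  "targets": [
    [0,0,0.0002,0,0,0.1],
    [0,0,0.0002,0,0,0.1],
    [0,0,0.0002,0,0,0.1]
  ]
}}

```text
clock: 13.85
tool_pos: [0.5827, -0.0349, 0.1494]
eef_rot: [0.969, -0.248, -0.003, 0.0]
contact_force: [-1.7, -0.3, 0.0]
opening: 0.121
```

```bash
python3 -c "
from h import *
go(.5836,-.0361,.150,-.14)"
```

```text
t 13.85 pos [ 0.5827 -0.0349  0.1494] psi -0.5 tilt [-0.005  0.    -1.   ] open 0.121 q7 -1.27
F [-1.7 -0.3  0. ] M [0.059 0.263 0.31 ]
shift(tool) [ 0.0014  0.0006 -0.0006] turn [ 0.001  0.005 -0.36 ]
```

>>> {"op": "play_rows", "data": {
  "targets": [
    [0,0,0,0,0,0],
    [0,0,0,0,0,0],
    [0,0,0,0,0,0]
  ],
  "hand": 0.35
}}

```text
clock: 14.1
tool_pos: [0.5838, -0.035, 0.1492]
eef_rot: [0.969, -0.246, -0.002, 0.001]
contact_force: [-0.3, -0.3, 0.5]
opening: 0.328
```

```bash
python3 -c "
from h import *
go(.5836,-.0361,.150,-.14)"
```

```text
t 14.1 pos [ 0.5838 -0.035   0.1492] psi -0.497 tilt [-0.004 -0.002 -1.   ] open 0.328 q7 -1.27
F [-0.3 -0.3  0.5] M [ 0.05   0.03  -0.015]
shift(tool) [ 0.0003  0.0011 -0.0008] turn [ 0.003  0.003 -0.357]
```

>>> {"op": "play_rows", "data": {
  "targets": [
    [0,0,-0.025,0,0,0],
    [0,0,-0.03,0,0,0],
    [0,0,-0.01,0,0,0],
    [0,0,0,0,0,-0.12],
    [0,0,0,0,0,-0.12]
  ]
}}

```text
clock: 14.52
tool_pos: [0.5846, -0.0346, 0.2157]
eef_rot: [0.993, -0.12, -0.002, 0.001]
contact_force: [-1.4, -0.8, 0.0]
opening: 0.353
```

```bash
python3 -c "
from h import *
go(.5836,-.0361,.21,1)"
```

```text
t 14.52 pos [ 0.5846 -0.0346  0.2157] psi -0.241 tilt [-0.004 -0.002 -1.   ] open 0.353 q7 -1.15
F [-1.4 -0.8  0. ] M [ 0.022 -0.05  -0.026]
shift(tool) [-0.0006  0.0016  0.0057] turn [-0.     0.005 -1.241]
```

>>> {"op": "play_rows", "data": {
  "targets": [
    [0,0,0,0,0,-0.12],
    [0,0,0,0,0,-0.12],
    [0,0,0,0,0,-0.12],
    [0,0,0,0,0,-0.12],
    [0,0,0,0,0,-0.12]
  ]
}}

```text
clock: 14.93
tool_pos: [0.5856, -0.034, 0.2157]
eef_rot: [0.982, 0.191, -0.0, 0.0]
contact_force: [1.0, -0.3, 0.0]
opening: 0.347
```

>>> {"op": "play_rows", "data": {
  "targets": [
    [0,0,0,0,0,-0.12],
    [0,0,0,0,0,-0.12],
    [0,0,0,0,0,-0.12],
    [0,0,0,0,0,-0.12],
    [0,0,0,0,0,-0.12]
  ]
}}

```text
clock: 15.35
tool_pos: [0.586, -0.0333, 0.2149]
eef_rot: [0.875, 0.484, 0.002, -0.0]
contact_force: [-0.4, -1.0, -2.0]
opening: 0.349
```

>>> {"op": "play_rows", "data": {
  "targets": [
    [0,0,0,0,0,-0.12],
    [0,0,0,0,0,-0.12],
    [0,0,0,0,0,-0.12],
    [0,0,0,0,0,-0.12],
    [0,0,0,0,0,-0.12]
  ]
}}

```text
clock: 15.77
tool_pos: [0.5864, -0.0328, 0.2144]
eef_rot: [0.684, 0.729, 0.003, 0.0]
contact_force: [-0.4, -0.7, 0.2]
opening: 0.343
```

>>> {"op": "play_rows", "data": {
  "targets": [
    [0,0,0,0,0,-0.12],
    [0,0,0,0,0,-0.12],
    [0,0,0,0,0,-0.12],
    [0,0,0,0,0,-0.12],
    [0,0,0,0,0,-0.12]
  ]
}}

```text
clock: 16.18
tool_pos: [0.5867, -0.0326, 0.214]
eef_rot: [0.427, 0.904, 0.005, 0.002]
contact_force: [0.2, -0.8, -0.9]
opening: 0.351
```

```bash
python3 -c "
from h import *
go(.583,-.0357,.20,2.645);print(np.round(r.get_state()['q'],2))"
```

```text
t 16.18 pos [ 0.5867 -0.0326  0.214 ] psi 2.259 tilt [ 0.008  0.007 -1.   ] open 0.351 q7 0.73
F [ 0.2 -0.8 -0.9] M [-0.01  -0.062  0.057]
shift(tool) [-0.    -0.005  0.014] turn [ 0.011  0.002 -0.385]
[-0.06  0.66  0.07  1.72 -0.07  0.75  0.73]
```

>>> {"op": "play_rows", "data": {
  "targets": [
    [0,-0.002,0,0.005,0.001,-0.12],
    [0,-0.002,0,0.005,0,-0.12],
    [0,0,0,0,0,-0.12],
    [0,0,0,0,0,0]
  ]
}}

```text
clock: 16.52
tool_pos: [0.584, -0.0355, 0.2138]
eef_rot: [0.249, 0.969, 0.002, 0.001]
contact_force: [0.1, -0.5, 0.4]
opening: 0.349
```

```bash
python3 -c "
from h import *
go(.583,-.0357,.153,2.645)"
```

```text
t 16.52 pos [ 0.584  -0.0355  0.2138] psi 2.638 tilt [ 0.003  0.002 -1.   ] open 0.349 q7 1.02
F [ 0.1 -0.5  0.4] M [-0.039 -0.122  0.004]
shift(tool) [ 0.0009 -0.0008  0.0608] turn [ 0.004  0.002 -0.007]
```

>>> {"op": "play_rows", "data": {
  "targets": [
    [0.001,-0.0005,0.03,0.003,0.002,-0.007],
    [0,0,0.025,0,0,0],
    [0,0,0.001,0,0,0]
  ]
}}

```text
clock: 16.77
tool_pos: [0.5855, -0.0357, 0.1583]
eef_rot: [0.249, 0.968, 0.002, 0.003]
contact_force: [-0.6, -0.0, 0.4]
opening: 0.35
```

```bash
python3 -c "
from h import *
go(.583,-.0357,.151,2.645)"
```

```text
t 16.77 pos [ 0.5855 -0.0357  0.1583] psi 2.638 tilt [ 0.008  0.003 -1.   ] open 0.35 q7 1.01
F [-0.6 -0.   0.4] M [-0.016 -0.088 -0.015]
shift(tool) [ 0.0022 -0.0013  0.0073] turn [ 0.006  0.006 -0.007]
```

>>> {"op": "play_rows", "data": {
  "targets": [
    [0.002,-0.0013,0.007,0.006,0.006,-0.007],
    [0,0,0,0,0,0]
  ]
}}

```text
clock: 16.93
tool_pos: [0.5827, -0.0358, 0.1508]
eef_rot: [0.247, 0.969, -0.0, -0.001]
contact_force: [-0.8, 0.4, 0.2]
opening: 0.347
```

>>> {"op": "play_rows", "data": {
  "targets": [
    [0,0,0.0005,0,0,0],
    [0,0,0.0005,0,0,0],
    [0,0,0.0005,0,0,0],
    [0,0,0,0,0,0]
  ],
  "hand": 0,
  "squeeze": 45
}}

```text
clock: 17.27
tool_pos: [0.5844, -0.0356, 0.1517]
eef_rot: [0.247, 0.969, 0.0, 0.001]
contact_force: [0.6, -0.4, -10.3]
opening: 0.131
```

```bash
python3 -c "
from h import *
go(.583,-.0357,.151,2.645)"
```

```text
t 17.27 pos [ 0.5844 -0.0356  0.1517] psi 2.642 tilt [ 0.002 -0.    -1.   ] open 0.131 q7 1.01
F [  0.6  -0.4 -10.3] M [-0.059 -0.323  0.143]
shift(tool) [ 0.0012 -0.0007  0.0007] turn [ 0.001  0.002 -0.003]
```

Gripped again. Turned so far: about 1.86 rad. I run on with a baseline.

>>> {"op": "play_rows", "data": {
  "targets": [
    [0,0,0.0006,0,0,0.1],
    [0,0,0.0004,0,0,0.1],
    [0,0,0.0002,0,0,0.1],
    [0,0,0.0002,0,0,0.1],
    [0,0,0.0002,0,0,0.1]
  ]
}}

```text
clock: 17.68
tool_pos: [0.5842, -0.0358, 0.1506]
eef_rot: [0.486, 0.874, 0.001, 0.001]
contact_force: [0.4, -0.1, -4.1]
opening: 0.131
```

```bash
python3 -c "
from h import *
go(.583,-.0357,.151,2.645)"
```

```text
t 17.68 pos [ 0.5842 -0.0358  0.1506] psi 2.127 tilt [ 0.003 -0.    -1.   ] open 0.131 q7 0.66
F [ 0.4 -0.1 -4.1] M [-0.154 -0.213  0.367]
shift(tool) [ 0.0007 -0.001  -0.0004] turn [ 0.002  0.002 -0.518]
```

>>> {"op": "play_rows", "data": {
  "targets": [
    [0,0,0.0002,0,0,0.08],
    [0,0,0.0002,0,0,0.08],
    [0,0,0.0002,0,0,0.08]
  ]
}}

```text
clock: 17.93
tool_pos: [0.5841, -0.0359, 0.1502]
eef_rot: [0.591, 0.807, 0.0, 0.001]
contact_force: [1.1, -0.1, -3.8]
opening: 0.125
```

```bash
python3 -c "
from h import *
go(.583,-.0357,.151,2.645)"
```

```text
t 17.93 pos [ 0.5841 -0.0359  0.1502] psi 1.877 tilt [ 0.003 -0.001 -1.   ] open 0.125 q7 0.49
F [ 1.1 -0.1 -3.8] M [-0.171 -0.162  0.302]
shift(tool) [ 0.0005 -0.001  -0.0008] turn [ 0.001  0.003 -0.768]
```

>>> {"op": "play_rows", "data": {
  "targets": [
    [0,0,0.0002,0,0,0.06],
    [0,0,0.0002,0,0,0.06]
  ]
}}

```text
clock: 18.1
tool_pos: [0.5841, -0.0359, 0.1499]
eef_rot: [0.64, 0.768, 0.0, 0.002]
contact_force: [-0.0, -0.5, -2.8]
opening: 0.126
```

```bash
cat > m.py <<'E'
from h import *
s=r.get_state();R=Ro.from_quat(s["eef_rot"]).as_matrix();p=np.arctan2(R[1,0],R[0,0])
print("turned %.3f Mz %.3f q7 %.2f F %s z %.4f"%(1.86+(2.642-p)%(2*np.pi),s["moment"][2],s["q"][6],np.round(s["contact_force"],1),s["tool_pos"][2]))
E
python3 m.py
```

```text
turned 2.750 Mz 0.322 q7 0.40 F [-0.  -0.5 -2.8] z 0.1499
```

>>> {"op": "play_rows", "data": {
  "targets": [
    [0,0,0.0002,0,0,0.06],
    [0,0,0.0002,0,0,0.06]
  ]
}}

```text
clock: 18.27
tool_pos: [0.584, -0.036, 0.1497]
eef_rot: [0.686, 0.727, 0.0, 0.002]
contact_force: [0.4, -0.5, -3.6]
opening: 0.124
```

```bash
python3 m.py
```

```text
turned 2.873 Mz 0.305 q7 0.32 F [ 0.4 -0.5 -3.6] z 0.1497
```

>>> {"op": "play_rows", "data": {
  "targets": [
    [0,0,0.0002,0,0,0.06],
    [0,0,0.0002,0,0,0.06]
  ]
}}

```text
clock: 18.43
tool_pos: [0.5839, -0.0359, 0.1495]
eef_rot: [0.73, 0.683, 0.0, 0.002]
contact_force: [0.7, -0.5, -3.7]
opening: 0.126
```

```bash
python3 m.py
```

```text
turned 2.997 Mz 0.277 q7 0.23 F [ 0.7 -0.5 -3.7] z 0.1495
```

>>> {"op": "play_rows", "data": {
  "targets": [
    [0,0,0.0002,0,0,0.06],
    [0,0,0.0002,0,0,0.06]
  ]
}}

```text
clock: 18.6
tool_pos: [0.5838, -0.0359, 0.1492]
eef_rot: [0.771, 0.637, 0.0, 0.002]
contact_force: [1.4, -0.8, -2.9]
opening: 0.131
```

```bash
python3 m.py
```

```text
turned 3.121 Mz 0.321 q7 0.15 F [ 1.4 -0.8 -2.9] z 0.1492
```

>>> {"op": "play_rows", "data": {
  "targets": [
    [0,0,0.0002,0,0,0.06],
    [0,0,0.0002,0,0,0.06]
  ]
}}

```text
clock: 18.77
tool_pos: [0.5838, -0.0359, 0.149]
eef_rot: [0.809, 0.588, 0.0, 0.002]
contact_force: [-0.6, -1.0, -3.3]
opening: 0.128
```

```bash
python3 m.py
```

```text
turned 3.244 Mz 0.308 q7 0.06 F [-0.6 -1.  -3.3] z 0.1490
```

>>> {"op": "play_rows", "data": {
  "targets": [
    [0,0,0.0002,0,0,0.06],
    [0,0,0.0002,0,0,0.06]
  ]
}}

```text
clock: 18.93
tool_pos: [0.5837, -0.0359, 0.1488]
eef_rot: [0.843, 0.537, 0.0, 0.002]
contact_force: [-0.2, -0.6, -3.3]
opening: 0.127
```

```bash
python3 m.py
```

```text
turned 3.368 Mz 0.341 q7 -0.03 F [-0.2 -0.6 -3.3] z 0.1488
```

>>> {"op": "play_rows", "data": {
  "targets": [
    [0,0,0.0002,0,0,0.05],
    [0,0,0.0002,0,0,0.05]
  ]
}}

```text
clock: 19.1
tool_pos: [0.5837, -0.0359, 0.1486]
eef_rot: [0.87, 0.493, 0.0, 0.002]
contact_force: [-0.0, -1.1, -3.1]
opening: 0.127
```

```bash
python3 m.py
```

```text
turned 3.471 Mz 0.307 q7 -0.10 F [-0.  -1.1 -3.1] z 0.1486
```

>>> {"op": "play_rows", "data": {
  "targets": [
    [0,0,0.0002,0,0,0.05],
    [0,0,0.0002,0,0,0.05]
  ]
}}

```text
clock: 19.27
tool_pos: [0.5836, -0.0358, 0.1484]
eef_rot: [0.894, 0.448, 0.0, 0.003]
contact_force: [0.5, -1.2, -2.4]
opening: 0.128
```

```bash
python3 m.py
```

```text
turned 3.573 Mz 0.366 q7 -0.17 F [ 0.5 -1.2 -2.4] z 0.1484
```

>>> {"op": "play_rows", "data": {
  "targets": [
    [0,0,0.0002,0,0,0.05],
    [0,0,0.0002,0,0,0.05]
  ]
}}

```text
clock: 19.43
tool_pos: [0.5836, -0.0359, 0.1482]
eef_rot: [0.916, 0.402, 0.0, 0.003]
contact_force: [-0.4, -0.6, -2.3]
opening: 0.129
```

```bash
python3 m.py
```

```text
turned 3.675 Mz 0.398 q7 -0.24 F [-0.4 -0.6 -2.3] z 0.1482
```

>>> {"op": "play_rows", "data": {
  "targets": [
    [0,0,0.0002,0,0,0.05],
    [0,0,0.0002,0,0,0.05]
  ]
}}

```text
clock: 19.6
tool_pos: [0.5836, -0.0359, 0.1481]
eef_rot: [0.935, 0.355, 0.001, 0.003]
contact_force: [-0.2, -1.0, -2.5]
opening: 0.131
```

```bash
python3 m.py
```

```text
turned 3.777 Mz 0.398 q7 -0.31 F [-0.2 -1.  -2.5] z 0.1481
```

>>> {"op": "play_rows", "data": {
  "targets": [
    [0,0,0.0001,0,0,0.04],
    [0,0,0.0001,0,0,0.04]
  ]
}}

```text
clock: 19.77
tool_pos: [0.5835, -0.0358, 0.148]
eef_rot: [0.948, 0.317, 0.001, 0.003]
contact_force: [-0.2, -1.4, -3.5]
opening: 0.125
```

```bash
python3 m.py
```

```text
turned 3.857 Mz 0.465 q7 -0.37 F [-0.2 -1.4 -3.5] z 0.1480
```

>>> {"op": "play_rows", "data": {
  "targets": [
    [0,0,0.0001,0,0,0.02],
    [0,0,0.0001,0,0,0.02]
  ]
}}

```text
clock: 19.93
tool_pos: [0.5835, -0.0358, 0.1479]
eef_rot: [0.955, 0.298, 0.0, 0.003]
contact_force: [-0.3, -1.6, -2.3]
opening: 0.129
```

```bash
python3 m.py
```

```text
turned 3.897 Mz 0.487 q7 -0.40 F [-0.3 -1.6 -2.3] z 0.1479
```

The load is about 0.177 N m over the free-run 0.310, or about 93 N. I stop here, let go and lift off.

>>> {"op": "play_rows", "data": {
  "targets": [
    [0,0,0,0,0,0],
    [0,0,0,0,0,0],
    [0,0,0,0,0,0],
    [0,0,0,0,0,0]
  ],
  "hand": 0.4
}}

```text
clock: 20.27
tool_pos: [0.5846, -0.0348, 0.1491]
eef_rot: [0.955, 0.297, 0.002, 0.003]
contact_force: [-0.0, -0.3, 0.8]
opening: 0.394
```

```bash
python3 m.py
```

```text
turned 3.898 Mz 0.023 q7 -0.40 F [-0.  -0.3  0.8] z 0.1491
```

>>> {"op": "play_rows", "data": {
  "targets": [
    [0,0,-0.02,0,0,0],
    [0,0,-0.035,0,0,0],
    [0,0,-0.035,0,0,0],
    [0,0,-0.03,0,0,0]
  ]
}}

```text
clock: 20.6
tool_pos: [0.5799, -0.0327, 0.267]
eef_rot: [0.955, 0.297, -0.005, -0.001]
contact_force: [0.6, -0.1, 0.6]
opening: 0.402
```

>>> {"op": "play_rows", "data": {
  "targets": [
    [-0.03,0,0,0,0,0],
    [-0.03,0,0,0,0,0],
    [-0.03,0,0,0,0,0],
    [-0.02,0,0,0,0,0],
    [0,0,0,0,0,0]
  ]
}}

```text
clock: 21.02
tool_pos: [0.4928, -0.0975, 0.2761]
eef_rot: [0.954, 0.299, 0.006, 0.002]
contact_force: [0.2, 0.3, -0.1]
opening: 0.4
```

```bash
python3 m.py; python3 -c "
from h import *
a=r.snapshot('top');b=r.snapshot('scene')
cv2.imwrite('pics/t8.png',np.hstack([cv2.resize(a[140:260,180:300],(400,400),interpolation=2),cv2.resize(b[130:250,210:330],(400,400),interpolation=2)]))
W=rect('top',a,.039,.41,.56,-.10,.03,1500);h=cv2.cvtColor(W,cv2.COLOR_BGR2HSV)
m=((h[...,0]>7)&(h[...,0]<20)&(h[...,1]>120)&(h[...,2]>90))
for X in (.48,.46,.445):
    c=np.where(m[int((.56-X)*1500)])[0];print(X,(.03-c[[0,-1]]/1500).round(4) if len(c) else None)
c=np.where(m[:,int((.03+.0355)*1500)])[0];print('plain end x',.56-c.max()/1500 if len(c) else None)"
```

```text
turned 3.894 Mz -0.030 q7 -0.35 F [ 0.2  0.3 -0.1] z 0.2761
0.48 [-0.048 -0.06 ]
0.46 [-0.0347 -0.0613]
0.445 [-0.01   -0.0613]
plain end x 0.43800000000000006
```

View pics/t8.png

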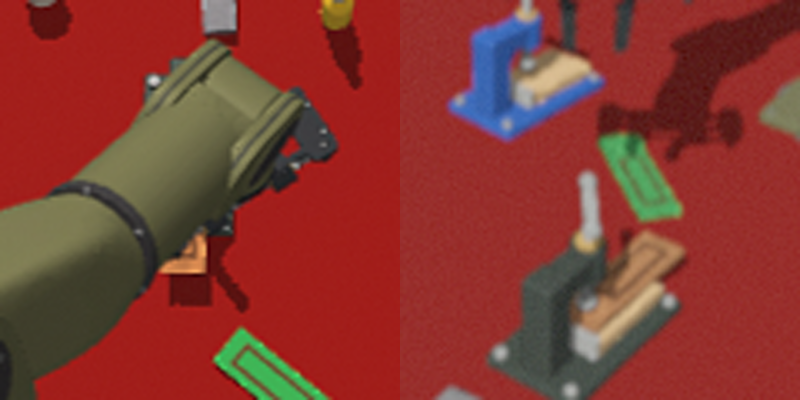

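The leaf lies flat on the bed against the stop, with the foot on the batten at scene crop (587,300). The plain end is unchanged at x = 0.438. The handle is free and the robot is clear, so I hand the job in.

```bash
python3 -c "
from plant import r
print(r.finish_job())"
```

```text
the job is handed in; nothing more can be done
None
```

The teak leaf is clamped in the dark press and the job is handed in at about 21 s of the 72 s allowed. The hand-in gave no verdict.

**Seating:** I slid the leaf in under the foot, batten end first and batten up, until it met the back stop with about 6 N of push. The top picture afterwards put its middle at y = -0.0355 m, on the middle of the bed. Its plain end was 56 mm in front of the bed edge, where 57 mm was expected.

**Clamping:** I turned the T-handle clockwise about 3.9 rad in two grips. The torque rose from 0.31 N m running free to 0.49 N m. That is a load of about 0.18 N m, or roughly 93 N of clamping. Single readings scattered by about ±0.03 N m (15 N), so I judged the force from the trend; the foot's force itself could not be measured.

**Last checks:** After letting go, the wrist force was near zero and the plain end still measured x = 0.438 m. The last picture shows the leaf flat on the bed with the foot on the batten and the gripper clear. I saw no sign that any bystander was touched, but I did not measure their positions.

**What went wrong on the way:** The first attempts to grip the leaf and the handle closed too high and had to be repeated lower. While going for the leaf again, the fingertips briefly pressed the table with 29 N. Close to the base a wrist joint hit its limit, so I brought the leaf in slightly head-down and then levelled it.

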